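# Blow out the dryer's lint filter

### The job

Take the lint filter out of the wooden rack, hook it over the rail well to one side of the blower's nozzle, and slide it along the rail, without lifting it off, until it hangs centred in front of the nozzle, and let go of it. Then press the hand switch's sprung plunger half-way down (the dark ring on its stem level with the collar) and keep it there: finish while still holding it half pressed, with the filter hanging still in front of the nozzle. Do not drop or tip over the filter, and leave the other things on the table where they are.

Things in the scene. Friction and masses are not known exactly. Their poses are not given: they have to be found in the camera images.
- filter: White lint filter, 180 g, upright in the rack at first. Origin: centre of underside; z up, y along width. Frame 120 (y) x 90 high x 10. On top an upside-down J hook, 26 wide (y): long leg at -x, V roof, lip at +x whose end is 121 above the underside, gap 24. Above it an upright grip tab: 12 thick (y), 24 wide (x), from 157 to 200 above the underside. Hangs on the rail either way round. (mm)
- filter_tab (a point): Centre of the filter's grip tab where it is best gripped, across its 12 mm thickness (along the filter's y): 182 above the filter's underside, 18 below the tab's top; the hook's roof begins 25 below this point. Lengths in mm.
- filter_hook (a point): Seat of the filter's hook, 143.4 above its underside and 38.6 below filter_tab: lies on the rail's axis when the hook rests on the rail. The lip's end is 22 below this point. Lengths in mm.
- rack: Fixed wooden rack, left or right: base 70 x 150 x 8, two walls 130 long (y), 40 high, 13 apart; the filter stands in the slot between them (along the rack's y, floor 8 above the table) and comes free when lifted straight up 40. Origin: centre of its underside. Lengths in mm.
- rail: Fixed steel rail, 12 dia, along its own y, axis 200 above the table, on two white posts (16 dia) at y = -220 and +220 with feet 110 x 40 x 12. Origin: on the table under the rail's middle. The filter hangs parallel to it, its centre anywhere within 150 of the middle. Lengths in mm.
- rail_mid (a point): Middle of the rail, on its axis.
- blower: Fixed blower behind the rail: white drum 136 dia x 100 wide, 160 high, flat grey nozzle 70 wide towards the rail. A thin pointer over the nozzle shows its centre line; it ends 39 behind the rail's axis, 202 above the table. Origin: on the table, 130 behind the rail's axis, on the centre line (y = 0: filter_hook belongs there); axes as the rail's; within 60 of the rail's middle in y. (mm)
- nozzle (a point): Centre of the nozzle's mouth, 105 above the table and 43 behind the rail's axis. Lengths in mm.
- switch: Fixed hand switch: grey block 90 x 90 x 48 with a black collar 38 dia, its top 60 above the table. Origin: centre of the block's underside. It stands on the side where the rack is not. Lengths in mm.
- plunger (a joint): Travel of the switch's plunger, m: 0 released, 0.024 fully down, pressed straight down against a spring (4 N at the start, 7 N half-way at 0.012, 10 N at the bottom); springs back when let go. Dark ring on the stem, 12 above the collar when released. Lengths in mm.
- plunger_top (a point): Centre of the top of the plunger's black mushroom head (40 dia on top), 100 above the table when released, 88 when half pressed; sinks with the plunger. Lengths in mm.
- jar: Bystander: lidded jar, 66 dia x 80 tall, between rack and switch; leave alone. Origin: centre of its underside. Lengths in mm.
- detergent: Bystander: detergent bottle, 84 dia x 210 tall, left; leave alone. Origin: centre of its underside. Lengths in mm.
- can: Bystander: spray can, 56 dia x 160 tall, right; leave alone. Origin: centre of its underside. Lengths in mm.
- brush: Bystander: clothes brush lying flat, right; leave alone. Origin: centre of its underside.
- carton: Bystander: cardboard carton 80 x 130 x 60 tall, left; leave alone. Origin: centre of its underside. Lengths in mm.
- bowl: Bystander: white bowl, 110 dia x 50 tall, far right; leave alone. Origin: centre of its underside. Lengths in mm.
- cup: Bystander: grey cup, 74 dia x 90 tall, far left; leave alone. Origin: centre of its underside. Lengths in mm.
- peg: Bystander: wooden clothes peg 12 x 75 x 15 tall, lying in front of the rail; leave alone. Origin: centre of its underside. Lengths in mm.
Not all that is in view belongs to the job. Leave any pink or red look-alike of the blower alone.

How it is judged:
By the outcome, as a careful person would: the job done as asked, in the order asked, and still so for the second after the job is handed in, while the arm keeps its last pose, push and grip.
It also fails if it takes over 58 s, if anything falls off the work surface, if the arm or the gripper's body presses on something with over 40 N, if the wrist force passes 120 N, or if a joint passes its speed limit or range.

### The arm

A 6-joint arm with a two-finger parallel gripper is mounted at the origin on the work surface. World frame = base frame: x ahead of the robot, y to its left, z up, the work surface at z = 0. Lengths are in m, angles in rad, forces in N, time in s.
With the tool pointing down it reaches from about 0.375 to 0.975 m from the base axis. Payload 3.8 kg.
Tool frame: the origin (TCP) lies on the centre line of the jaws, within the pads' length; the fingertips stand 14 mm ahead of it and the grasp point (between the pads) lies 5 mm behind it; z points along the fingers, y is the line along which they close (so a half turn about z gives the same grasp; the last joint's range is limited). The gripper opens to 85 mm and grips with 20 to 120 N. Pads are 22 mm wide; open, the fingers measure 114 mm over their backs; the gripper's body (76 mm by 85 mm) begins 54 mm behind the grasp point. The pads swing forward as they close: fully open they stand 13 mm farther back than shut.
Start: joints at [-1.354, 0.264, 1.604, -0, 1.274, -0.037], TCP at [0.169, -0.653, 0.245] pointing down, gripper open.
Joint ranges: [-2.63, 2.63], [-0.94, 2.18], [0.31, 2.57], [-1.31, 4.45], [0, 2.66], [-2.55, 2.55]. Speed limits (rad/s): [2.57, 2.57, 3.14, 3.14, 3.14, 3.14].

### API

Orientations are given as a 3x3 rotation matrix whose columns are the frame's x, y, z axes.
In Python, from bench import ctrl, ik, get_obs, camera, ticket gives the robot as it stands. Calls block until the motion is done:
- ctrl.movep(position, orientation): joint-space move of the TCP to a pose.
- ctrl.move_l(position, speed=0.15, orientation=None, threshold=None): straight line of the TCP; orientation=None keeps the orientation; speed is the mean speed in m/s. With threshold (N) it stops when the force on the tool has changed by that much, and returns True; else False.
- ctrl.set_joints(angles): joint-space move.
- ctrl.grip(opening, squeeze=None): opening from 0.0 (shut) to 1.0 (fully open); squeeze is the grip in N (None keeps the last); returns when the fingers have stopped.
- ctrl.wait(seconds).
- ik(position, orientation): joint angles nearest the present ones, or None.
- get_obs(): the state.
- camera(name): name is "scene" or "top" or "wrist"; returns a dict with "color" (420x560x3 uint8, red, green, blue), "K" (3x3 intrinsics, pixels), "dist_coeffs" ([k1, k2, p1, p2, k3] as OpenCV has them; the pictures are not rectified), "pose" (4x4, takes a point from camera to world coordinates). Camera axes: x right, y down, z forward; pixel columns grow to the right and rows downward; lengths in m; the calibration is good to about 2 mm. A picture is of the moment at which its call begins. There is no depth.
A pose or a line that the arm cannot do raises ctrl.Unreachable and nothing moves.
- ticket.job_done(): hands the job in; it is judged then, once.
The state is a dict: "clock": time; "joint_pos": joint angles; "qd": joint speeds; "effort": joint torques, N m; "tcp_pos": TCP position; "tool_rot": TCP orientation; "contact_force": force on the tool from outside, world axes, zero at the start; "wrist_torque": the same for the moment, N m; "grip_width": opening from 0.0 (shut) to 1.0 (fully open); "gripper_force": force on a finger pad.
Only numpy, scipy, OpenCV 4.12 (cv2) and the standard library are available. Lean on these libraries where they do the work, as an engineer would, in place of code of your own. Each camera call takes 0.05 s, during which the arm holds its last target. There are 200 camera calls.

## Working session

There is one attempt and no reset: what is moved stays moved. The work goes in short steps, each a Python script; the robot and the scene stay as the last script left them, time stands still between calls to the robot, and variables do not carry over. Pictures are saved under pics/ and viewed, at most 12 in all, crops included, and the job is handed in when it is done.

```bash
ls; mkdir -p pics; cat > h.py <<'E'
import numpy as np, cv2
from bench import ctrl, ik, get_obs, camera, ticket
def snap(n,f=None):
    c=camera(n)
    if f: cv2.imwrite(f,c["color"][:,:,::-1])
    return c
def ray(c,uv):
    p=cv2.undistortPoints(np.array([[uv]],float),np.array(c["K"]),np.array(c["dist_coeffs"]))[0,0]
    T=np.array(c["pose"]); d=T[:3,:3]@np.r_[p,1]; return T[:3,3],d
def onz(c,uv,z):
    o,d=ray(c,uv); return o+d*(z-o[2])/d[2]
def tri(c1,u1,c2,u2):
    o1,d1=ray(c1,u1);o2,d2=ray(c2,u2)
    s=np.linalg.lstsq(np.c_[d1,-d2],o2-o1,rcond=None)[0]
    a=o1+s[0]*d1;b=o2+s[1]*d2; return (a+b)/2,np.linalg.norm(a-b)
def proj(c,P):
    T=np.linalg.inv(np.array(c["pose"]))
    return cv2.projectPoints(np.array(P,float).reshape(-1,3),cv2.Rodrigues(T[:3,:3])[0],T[:3,3],np.array(c["K"]),np.array(c["dist_coeffs"]))[0][:,0]
E
python3 - <<'E'
from h import *
import pickle
d={}
for n in("scene","top"):
    d[n]=snap(n,f"pics/{n}0.png"); print(n,np.round(d[n]["pose"],3).tolist(),np.round(d[n]["K"],1).tolist())
pickle.dump(d,open("c0.pkl","wb")); print(get_obs()["clock"])
E
```

```text
pics
scene [[0.573, 0.624, -0.531, 1.13], [0.819, -0.44, 0.368, -0.41], [-0.004, -0.646, -0.764, 1.04], [0.0, 0.0, 0.0, 1.0]] [[435.6, 0.0, 277.5], [0.0, 435.6, 211.4], [0.0, 0.0, 1.0]]
top [[-0.005, -0.983, 0.181, 0.292], [-1.0, 0.009, 0.021, -0.005], [-0.023, -0.181, -0.983, 1.476], [0.0, 0.0, 0.0, 1.0]] [[407.2, 0.0, 278.0], [0.0, 407.2, 211.5], [0.0, 0.0, 1.0]]
0.1
```

View pics/scene0.png

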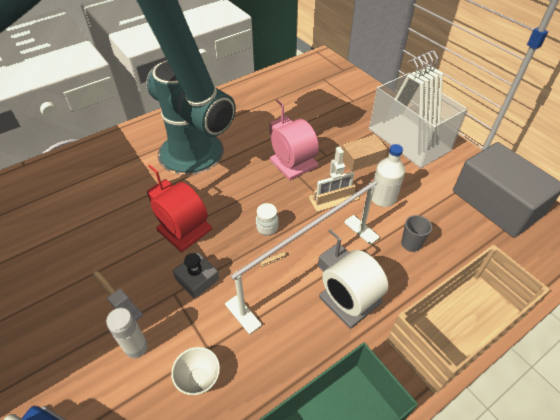

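View pics/top0.png

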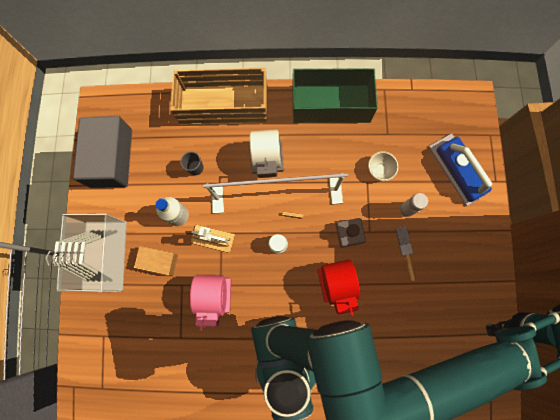

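Scene picture: the filter is in its rack at (337,180), the rail runs from (238,275) to (375,185), the white blower is at (355,283) and the switch at (195,272). In the top picture the filter is at (212,237), the rail runs from (207,186) to (345,177), the blower is at (266,155) and the switch at (350,232).

Possible mix-ups:
- **Blower:** white at scene (355,283), pink at (293,140), red at (178,210). I choose the white one behind the rail.
- **Filter:** the white racks with hangers at (425,90) are clutter. The filter is the framed plate with hook and tab at (337,180).

I'll check with one close crop.

```bash
python3 - <<'E'
from h import *
import pickle
d=pickle.load(open("c0.pkl","rb"))
def crop(n,x,y,w,h,k): return cv2.resize(d[n]["color"][y:y+h,x:x+w,::-1],None,fx=k,fy=k,interpolation=cv2.INTER_CUBIC)
# 4 panels 400x300
a=crop("scene",300,140,80,60,5)[:300,:400]; 
a=crop("scene",295,140,80,75,4); b=crop("top",180,212,80,60,5)
a=cv2.copyMakeBorder(a,0,0,0,80,cv2.BORDER_CONSTANT)
c=crop("scene",310,220,100,75,4); e=crop("top",200,125,160,120,2.5)
cv2.imwrite("pics/m1.png",np.vstack([np.hstack([a,b]),np.hstack([c,e])]))
E
```

```text
(no output)
```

View pics/m1.png

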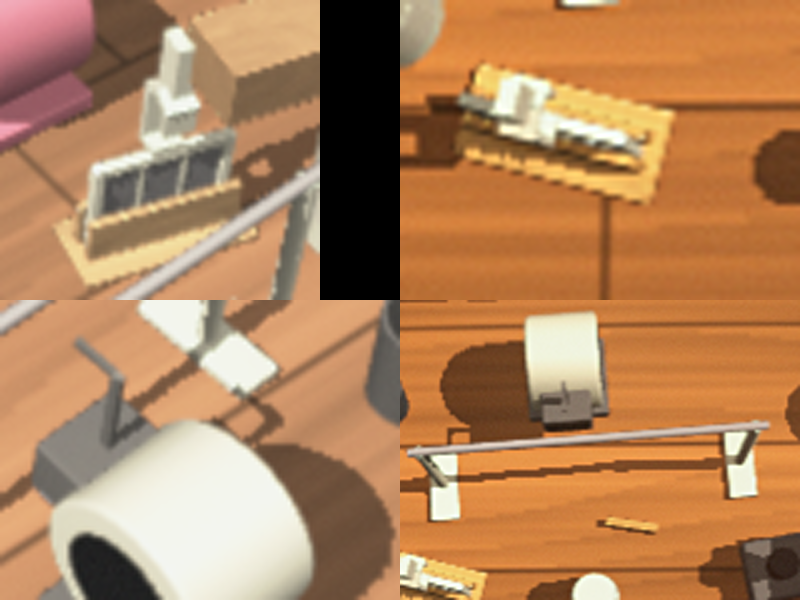

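The crop confirms the filter: tab top at scene pixel (339,149), about (203,230) in the top view. The white blower's pointer tip is at scene (329.5,230.5) and top (265,158). Next I compute positions and check them against the known sizes.

```bash
python3 - <<'E'
from h import *
import pickle
np.set_printoptions(precision=4,suppress=True)
d=pickle.load(open("c0.pkl","rb")); S,T=d["scene"],d["top"]
P=[onz(T,u,.008) for u in[(196,225),(234.4,234),(230,252.6),(192.4,242)]]
print("rack",*P,"c",np.mean(P,0)); v=P[1]-P[0]+P[2]-P[3]; print("len",np.linalg.norm(v)/2,np.linalg.norm(P[3]-P[0]+P[2]-P[1])/2,"yaw",np.degrees(np.arctan2(v[1],v[0])))
print("tabtop z.2",onz(S,(339.3,148.7),.2),onz(T,(204,230),.2), tri(S,(339.3,148.7),T,(204,230)))
a,b=onz(T,(204,185.8),.2),onz(T,(347.2,175.4),.2); print("rail T",a,b,np.linalg.norm(a-b),(a+b)/2)
a,b=onz(S,(237,276),.2),onz(S,(376,184),.2); print("rail S",a,b,np.linalg.norm(a-b),(a+b)/2)
print("ptr",onz(S,(329.5,230.5),.202),onz(T,(264.8,158.2),.202))
print("plunger",onz(S,(193,261),.1),onz(T,(354,229.8),.1))
print("peg",onz(T,(291,215),.015)," jar",onz(T,(278,243),.08))
# masks: plunger head dark in scene & top
for c,(x,y,w,h) in((S,(175,245,45,35)),(T,(338,218,32,25))):
    g=c["color"][y:y+h,x:x+w].max(2)<38
    n,l,st,ce=cv2.connectedComponentsWithStats(g.astype(np.uint8)); print([(st[i].tolist(),(ce[i]+[x,y]).round(1).tolist()) for i in range(1,n) if st[i,4]>25])
E
```

```text
rack [0.5149 0.3295 0.008 ] [0.4807 0.1867 0.008 ] [0.4129 0.2019 0.008 ] [0.4521 0.341  0.008 ] c [0.4652 0.2648 0.008 ]
len 0.14564619640026435 0.06663954680846525 yaw -104.59309996663283
tabtop z.2 [0.4555 0.2753 0.2   ] [0.4695 0.2594 0.2   ] (array([0.4686, 0.2582, 0.2175]), np.float64(0.005552366178743884))
rail T [0.6146 0.2636 0.2   ] [ 0.6443 -0.202   0.2   ] 0.4665118767735545 [0.6294 0.0308 0.2   ]
rail S [ 0.6497 -0.1886  0.2   ] [0.6195 0.2642 0.2   ] 0.45374044557921006 [0.6346 0.0378 0.2   ]
ptr [0.6704 0.0622 0.202 ] [0.7046 0.0653 0.202 ]
plunger [ 0.4886 -0.2316  0.1   ] [ 0.4798 -0.2337  0.1   ]
peg [ 0.548  -0.0202  0.015 ]  jar [0.4392 0.0263 0.08  ]
[([13, 14, 13, 16, 94], [194.3, 268.4])]
[]
```

Positions agree with the given sizes: the rail yaws about 3.7° and the rack slot runs along about 75°. Next I fly above the filter and use the wrist camera to see the tab and which way the lip faces.

```bash
cat >> h.py <<'E'
def Rd(yaw):  # tool down, closing axis y along yaw (deg)
    a=np.radians(yaw); c,s=np.cos(a),np.sin(a)
    return np.array([[-s,c,0],[c,s,0],[0,0,-1.]]).T.copy()
E
python3 - <<'E'
from h import *
import pickle
np.set_printoptions(precision=4,suppress=True)
d=pickle.load(open("c0.pkl","rb"));S=d["scene"]
print("tab S",onz(S,(339.3,148.7),.208), "start rot",get_obs()["tool_rot"])
for y in(75.4,-104.6): print("pick",y,ik([.463,.264,.3],Rd(y)))
for y in(93.7,-86.3): print("place",y,ik([.63,-.09,.3],Rd(y)),ik([.63,.06,.234],Rd(y)))
# go high: via retract pose
q=get_obs()["joint_pos"]
best=min((y for y in(75.4,-104.6)),key=lambda y:abs(ik([.44,.264,.36],Rd(y))[5]))
print(best)
ctrl.movep([.42,-.2,.42],Rd(best)); ctrl.movep([.43,.25,.42],Rd(best))
o=get_obs(); print(o["clock"],o["tcp_pos"],o["joint_pos"])
c=snap("wrist","pics/w1.png"); pickle.dump(c,open("w1.pkl","wb"))
print(np.array(c["pose"]),c["K"]); print(proj(c,[[.463,.264,.208],[.4652,.2648,.008]]))
E
```

```text
tab S [0.4619 0.2687 0.208 ] start rot [[ 0.968   0.2511 -0.0004]
 [ 0.2511 -0.968   0.002 ]
 [ 0.0001 -0.002  -1.    ]]
pick 75.4 [ 0.4715 -0.0366  1.8362 -0.      1.342  -0.8445]
pick -104.6 [ 0.4715 -0.0366  1.8362 -0.      1.342   2.2971]
place 93.7 [-0.181   0.1634  1.6244 -0.      1.3538 -1.8164] [ 0.0556  0.1922  1.7121 -0.      1.2373 -1.5798]
place -86.3 [-0.181   0.1634  1.6244 -0.      1.3538  1.3252] [ 0.0556  0.1922  1.7121 -0.      1.2373  1.5618]
75.4
3.725 [0.4304 0.2492 0.42  ] [ 0.4751 -0.136   1.7138 -0.0005  1.5638 -0.8397]
[[ 0.2536  0.9335  0.2536  0.3668]
 [ 0.9673 -0.2444 -0.0679  0.2665]
 [-0.0014  0.2626 -0.9649  0.5484]
 [ 0.      0.      0.      1.    ]] [[343.4158   0.     282.3533]
 [  0.     343.4158 209.5071]
 [  0.       0.       1.    ]]
[[304.2536 210.5359]
 [297.519  178.3374]]
```

View pics/w1.png

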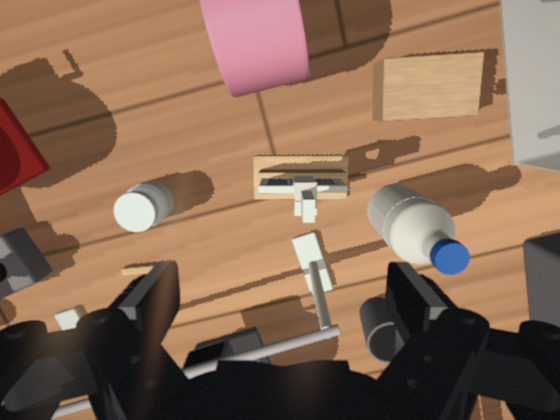

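The wrist picture shows the rack at (253–348,156–200) with tab and hook at about (305,178–221). The detergent bottle (450,255) and jar (140,207) are clear of it. I zoom in to see the lip side and the tab.

```bash
python3 - <<'E'
from h import *
import pickle
w=pickle.load(open("w1.pkl","rb"))["color"];s=pickle.load(open("c0.pkl","rb"))["scene"]["color"]
a=cv2.resize(w[145:235,245:355,::-1],(660,540),interpolation=cv2.INTER_CUBIC)[:, :]
a=cv2.resize(w[150:230,275:335,::-1],None,fx=7,fy=7,interpolation=cv2.INTER_CUBIC)
b=cv2.resize(s[143:188,322:356,::-1],None,fx=11,fy=11,interpolation=cv2.INTER_CUBIC)
h=np.zeros((560,800,3),np.uint8);h[:,:420]=a;h[:495,424:798]=b; cv2.imwrite("pics/m2.png",h)
E
```

```text
(no output)
```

View pics/m2.png

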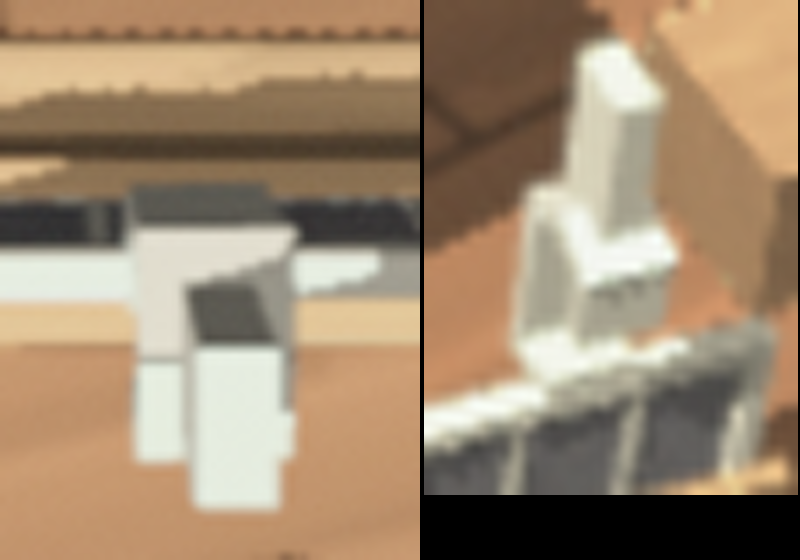

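The lip is on the +x side, facing the rail, and the long leg is on the robot's side. So a grip at yaw 75.4° carries straight to the rail without turning the filter round. The tab's top centre is at wrist pixel (309,211), and I grasp there.

```bash
python3 - <<'E'
from h import *
import pickle
np.set_printoptions(precision=4,suppress=True)
c=pickle.load(open("w1.pkl","rb"))
t=onz(c,(309,211),.208); print("tab",t,"det",onz(c,(450,256),.21))
S=pickle.load(open("c0.pkl","rb"))["scene"]
print(tri(c,(309,211),S,(339.3,148.7)))
assert np.hypot(t[0]-.463,t[1]-.266)<.012
R=Rd(75.3)
ctrl.grip(0.6,40)
ctrl.movep([t[0],t[1],.27],R); 
c=snap("wrist"); cv2.imwrite("pics/w2.png",c["color"][:,:,::-1])
print(proj(c,[t]))
print(ctrl.move_l([t[0],t[1],.186],.08,threshold=8)); print(get_obs()["contact_force"])
ctrl.grip(0.0,40); o=get_obs(); print(o["clock"],o["grip_width"],o["gripper_force"],o["contact_force"],o["tcp_pos"])
E
```

```text
tab [0.4647 0.2686 0.208 ] det [0.5497 0.4009 0.21  ]
(array([0.4637, 0.268 , 0.2098]), np.float64(0.001519896700429399))
[[281.1996 231.7035]]
False
[ 0.6868  0.248  -0.0999]
6.5583 0.13759373408674283 44.43179190158844 [-0.6946 -0.5796  1.0317] [0.4649 0.2686 0.1863]
```

```bash
python3 - <<'E'
from h import *
import pickle
np.set_printoptions(precision=4,suppress=True)
p=get_obs()["tcp_pos"]
ctrl.move_l([p[0],p[1],.25],.08); ctrl.move_l([p[0],p[1],.335],.15)
o=get_obs(); print(o["contact_force"],o["grip_width"])
ctrl.movep([.49,.1,.335],Rd(85))
ctrl.movep([.545,-.07,.335],Rd(93.7))
d={n:snap(n) for n in("scene","top","wrist")}; pickle.dump(d,open("c1.pkl","wb"))
o=get_obs(); print(o["clock"],o["tcp_pos"],o["grip_width"])
up=lambda n,x,y,w,h,k:cv2.resize(d[n]["color"][y:y+h,x:x+w,::-1],None,fx=k,fy=k,interpolation=cv2.INTER_CUBIC)
m=np.zeros((600,800,3),np.uint8)
m[:300,:400]=cv2.resize(d["wrist"]["color"][:,:,::-1],(400,300))
m[:300,400:]=up("scene",220,165,180,135,2.2223)[:300,:400]
m[300:,:400]=up("top",200,125,160,120,2.5)
m[300:,400:]=up("scene",310,215,80,60,5)
cv2.imwrite("pics/m3.png",m)
E
```

```text
[ 0.1711  0.2508 -1.5702] 0.13183998262366975
9.8333 [ 0.545  -0.0681  0.335 ] 0.13935732547345542
```

View pics/m3.png

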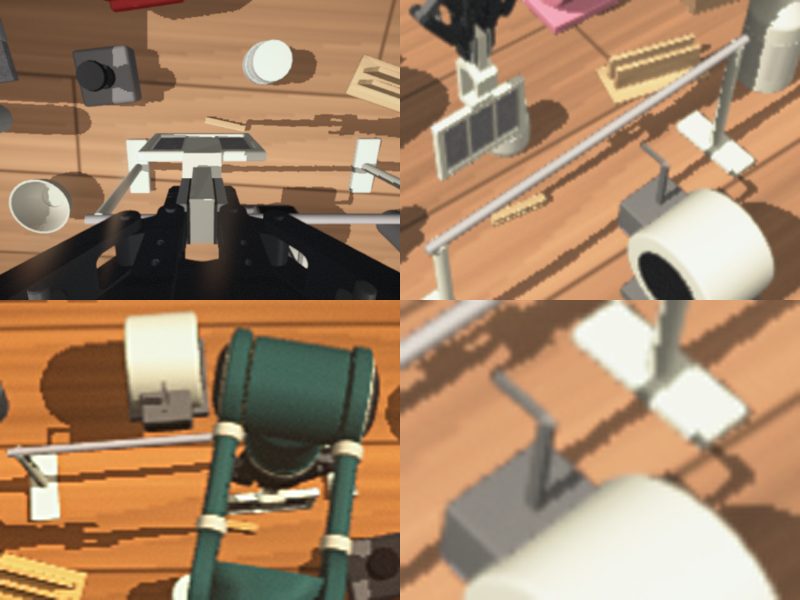

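The filter hangs upright in the grip with its lip towards the rail. The pointer tip is at scene (329.4,229.8) and top (266,165), and the rail runs from scene (233.5,276.6) to (373.9,183.4). I refine the rail axis with a colour mask in all three views.

```bash
python3 - <<'E'
from h import *
import pickle
np.set_printoptions(precision=4,suppress=True)
d=pickle.load(open("c0.pkl","rb"));e=pickle.load(open("c1.pkl","rb"))
def railpts(c,ys,name):
    out=[]
    for y in ys:
        x0=.632-.065*(y-.034); u=proj(c,[x0,y,.2])[0]; col=int(round(u[0]))
        r=np.arange(int(u[1])-9,int(u[1])+10); px=c["color"][r,col].astype(int)
        m=(px[:,0]-px[:,2]<35)&(px.max(1)>90)
        if 2<=m.sum()<=12: out.append(onz(c,(col,r[m].mean()),.2)[:2])
    out=np.array(out)
    if len(out)>4:
        k=np.polyfit(out[:,1],out[:,0],1); res=out[:,0]-np.polyval(k,out[:,1]); g=abs(res)<.004
        k=np.polyfit(out[g,1],out[g,0],1); print(name,g.sum(),"slope",k[0],"x@-.09,.06",np.polyval(k,[-.09,.06]),res.std())
ys=np.arange(-.17,.24,.01)
railpts(d["top"],ys,"top");railpts(d["scene"],ys,"scene");railpts(e["wrist"],ys,"wrist")
S=e["scene"]
for c,u in((S,(233.5,276.6)),(S,(373.9,183.4)),(d["top"],(204,185.8)),(d["top"],(347.2,175.4))): print(onz(c,u,.2))
print("ptr",onz(S,(329.4,229.8),.202),onz(d["top"],(266,165),.202),tri(S,(329.4,229.8),d["top"],(266,165)))
E
```

```text
top 27 slope -0.06772749695498362 x@-.09,.06 [0.6391 0.6289] 0.007968699054315877
scene 40 slope -0.072921922116888 x@-.09,.06 [0.6382 0.6272] 0.0008787518223786462Traceback (most recent call last):
  File "<stdin>", line 17, in <module>
  File "<stdin>", line 9, in railpts
IndexError: index 567 is out of bounds for axis 1 with size 560
```

```bash
python3 - <<'E'
from h import *
np.set_printoptions(precision=4,suppress=True)
R=Rd(94.0); n=np.array([np.cos(np.radians(4)),np.sin(np.radians(4)),0]); y0=-.095
h=np.array([.6387-.07*(y0+.09),y0,.2728])
print(ctrl.movep(h-.075*n+[0,0,.06],R)); ctrl.move_l(h-.075*n,.12)
print(ctrl.move_l(h,.06,threshold=4), get_obs()["contact_force"], get_obs()["tcp_pos"]-h)
s=snap("scene"); w=snap("wrist")
print(ctrl.move_l([h[0],h[1],.2365],.04,threshold=5))
o=get_obs(); print(o["clock"],o["tcp_pos"],o["contact_force"],o["wrist_torque"],o["grip_width"])
s2=snap("scene"); top=snap("top")
m=np.zeros((600,800,3),np.uint8)
f=lambda c,x,y:cv2.resize(c["color"][y:y+75,x:x+100,::-1],(400,300),interpolation=cv2.INTER_CUBIC)
u=proj(s,[h])[0].astype(int); 
m[:300,:400]=f(s,u[0]-50,u[1]-25);m[:300,400:]=f(s2,u[0]-50,u[1]-25);m[300:,:400]=cv2.resize(w["color"][:,:,::-1],(400,300));m[300:,400:]=cv2.resize(s2["color"][:,:,::-1],(400,300))
cv2.imwrite("pics/m4.png",m)
E
```

```text
False
False [ 0.2021 -1.1814 -1.9435] [-0.0003 -0.0001  0.0001]
False
13.3083 [ 0.6393 -0.0951  0.2369] [ 0.9308 -0.3456 -1.8034] [-0.0317  0.0269 -0.0404] 0.1360887780117028
```

View pics/m4.png

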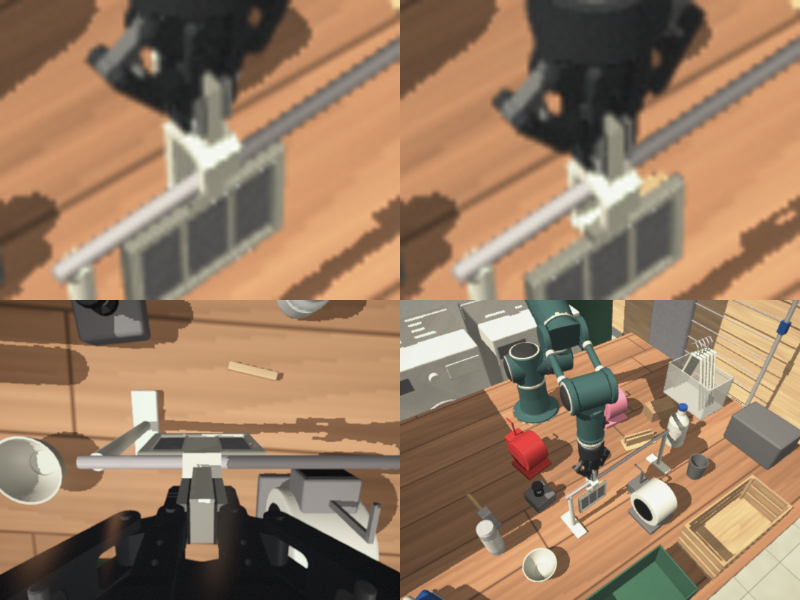

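The filter is hooked: the rail passes between the leg and the lip. The pointer tip shows at wrist-panel (375,503), which is full-frame pixel (525,284). I seat it lightly, measure the pointer, and slide part of the way.

```bash
python3 - <<'E'
from h import *
import pickle
np.set_printoptions(precision=4,suppress=True)
w=snap("wrist"); print("ptr wrist",onz(w,(525,284),.202), onz(w,(525,281),.202))
p=get_obs()["tcp_pos"]
print(ctrl.move_l([p[0],p[1],.230],.01,threshold=2)); o=get_obs(); print(o["tcp_pos"],o["contact_force"],o["wrist_torque"])
p=o["tcp_pos"]; y=-.0
print(ctrl.move_l([p[0]-.07*(y-p[1]),y,p[2]],.06,threshold=8)); o=get_obs(); print(o["clock"],o["tcp_pos"],o["contact_force"])
w=snap("wrist","pics/w3.png"); s=snap("scene"); pickle.dump(dict(wrist=w,scene=s),open("c2.pkl","wb"))
m=np.zeros((600,800,3),np.uint8)
u=proj(w,[.669,.06,.202])[0];v=proj(s,[.669,.06,.202])[0]; print(u,v)
u=u.astype(int);v=v.astype(int)
u0=max(0,min(u[0]-50,460));r0=max(0,min(u[1]-50,320))
m[:400,:400]=cv2.resize(w["color"][r0:r0+100,u0:u0+100,::-1],(400,400),interpolation=cv2.INTER_CUBIC)
m[:400,400:]=cv2.resize(s["color"][v[1]-40:v[1]+40,v[0]-40:v[0]+40,::-1],(400,400),interpolation=cv2.INTER_CUBIC)
m[400:,:266]=cv2.resize(w["color"][:,:,::-1],(266,200))
print(u0,r0,v-40)
cv2.imwrite("pics/m5.png",m)
E
```

```text
ptr wrist [0.6492 0.0322 0.202 ] [0.6475 0.0318 0.202 ]
True
[ 0.6393 -0.0951  0.2356] [0.1607 0.5523 5.2858] [0.0252 0.0172 0.0241]
False
15.5083 [0.6324 0.0002 0.2353] [-2.5379 -0.8878  5.0465]
[388.9334 322.7152] [328.4423 230.5271]
338 272 [288 190]
```

View pics/m5.png

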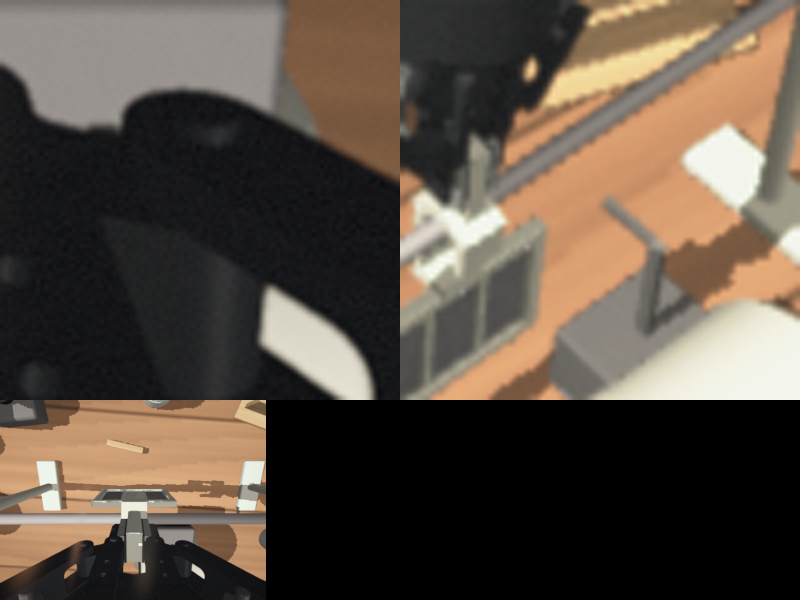

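```bash
python3 - <<'E'
from h import *
import pickle
np.set_printoptions(precision=4,suppress=True)
d=pickle.load(open("c2.pkl","rb")); w=d["wrist"]; T=pickle.load(open("c0.pkl","rb"))["top"]
w=dict(w); P=np.array(w["pose"]).copy(); P[:3,3]+=np.array([.6393,-.0951,.2728])-np.array([.6324,.0002,.2353]); w["pose"]=P
S=d["scene"]; tip=onz(S,(329.4,230.4),.202); print("tip",tip)
for n,q in dict(tip=tip,posttop=tip+[.03,.002,0],base=tip+[.03,.002,-.06]).items(): print(n,proj(w,q)[0]/1.4+[0,300])
print("tip at wrist px for crossing", [onz(w,(375*1.4,r*1.4),.202) for r in(203,205,245)])
print("nozzle top ctr",onz(T,(266.8,168),.14), onz(T,(256.8,168),.14),onz(T,(276.8,168),.14))
# nozzle edges in the current wrist image along row
c=d["wrist"]["color"]; 
for r in(262,274): print(r,c[r,250:420:6].max(1).tolist(), (c[r,250:420:6,0].astype(int)-c[r,250:420:6,2]).tolist())
E
```

```text
tip [0.67   0.0621 0.202 ]
tip [374.9842 507.5093]
posttop [369.0779 537.0363]
base [334.7222 505.7258]
tip at wrist px for crossing [array([0.6657, 0.0611, 0.202 ]), array([0.6676, 0.0616, 0.202 ]), array([0.708 , 0.0716, 0.202 ])]
nozzle top ctr [0.6896 0.0619 0.14  ] [0.6901 0.0961 0.14  ] [0.6892 0.0277 0.14  ]
262 [35, 77, 77, 102, 107, 105, 105, 105, 80, 77, 78, 41, 41, 34, 31, 29, 23, 16, 20, 19, 23, 16, 24, 26, 22, 48, 115, 115, 115] [-2, 3, 2, 11, 11, 9, 10, 10, 9, 2, 4, 5, 4, 5, 5, 2, 3, 1, 1, 2, 1, 0, 2, -1, 1, 4, 54, 54, 53]
274 [72, 72, 58, 105, 106, 105, 105, 105, 107, 77, 79, 70, 44, 40, 138, 137, 137, 136, 138, 137, 137, 138, 138, 138, 138, 139, 136, 117, 118] [2, 2, 3, 10, 11, 9, 9, 11, 11, 3, 5, 3, 5, 3, 8, 8, 9, 6, 8, 8, 9, 8, 8, 8, 9, 9, 8, 57, 57]
```

All three views put the pointer tip at y ≈ 0.0615, so the target for the hook on the rail is y ≈ 0.0588. I slide there, ease the load and release.

```bash
python3 - <<'E'
from h import *
import pickle
np.set_printoptions(precision=4,suppress=True)
p=get_obs()["tcp_pos"]; y=.0588
print(ctrl.move_l([p[0]-.07*(y-p[1])+.0004,y,p[2]],.05,threshold=8)); o=get_obs(); print(o["tcp_pos"],o["contact_force"],o["wrist_torque"])
p=o["tcp_pos"]; ctrl.move_l([p[0],p[1],p[2]+.0006],.01); print(get_obs()["contact_force"])
ctrl.grip(0.3); ctrl.wait(.3); ctrl.grip(.5)
p=get_obs()["tcp_pos"]; ctrl.move_l([p[0],p[1],.32],.1)
ctrl.movep([.52,-.1,.36],Rd(94))
s=snap("scene");t=snap("top"); ctrl.wait(.5); s2=snap("scene"); pickle.dump(dict(scene=s2,top=t),open("c3.pkl","wb"))
print(get_obs()["clock"],np.abs(s["color"].astype(int)-s2["color"]).max(2)[165:300,260:420].max())
m=np.zeros((600,800,3),np.uint8)
m[:,:400]=cv2.resize(s2["color"][165:285,270:350,::-1],(400,600),interpolation=cv2.INTER_CUBIC)
m[:300,400:]=cv2.resize(t["color"][130:205,215:315,::-1],(400,300),interpolation=cv2.INTER_CUBIC)
m[300:,400:]=cv2.resize(s2["color"][235:310,150:250,::-1],(400,300),interpolation=cv2.INTER_CUBIC)
cv2.imwrite("pics/m6.png",m)
E
```

```text
False
[0.6285 0.0597 0.2355] [-2.6841 -3.1141  5.1531] [-0.6043  0.5451  0.0269]
[-1.0788  1.3123  0.7637]
20.55 23
```

View pics/m6.png

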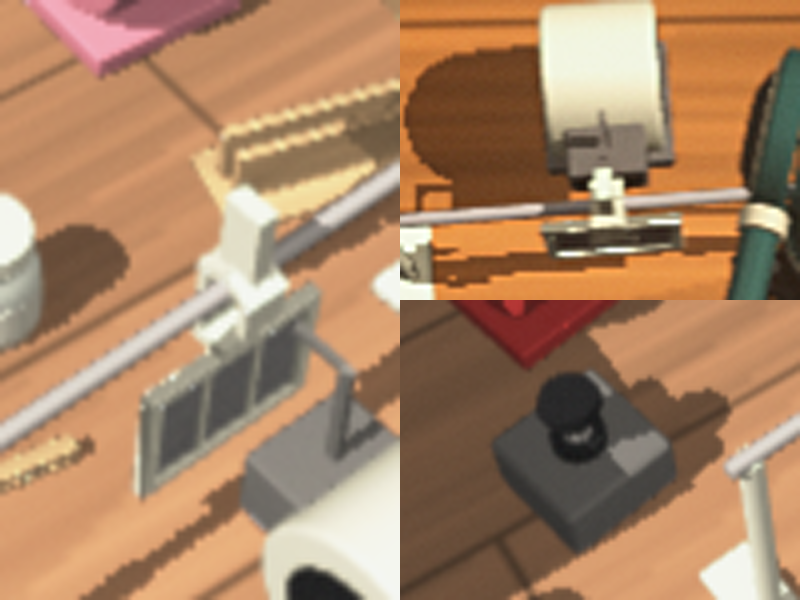

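The filter hangs upright and still, with its hook over the rail in front of the nozzle. Tab top is at scene (320.4,205) and the plunger head at scene (192.5,258.2). I check the centring numerically and take a wrist measurement of the plunger.

```bash
python3 - <<'E'
from h import *
import pickle
np.set_printoptions(precision=4,suppress=True)
d=pickle.load(open("c3.pkl","rb"));S,T=d["scene"],d["top"]
print("tab top",onz(S,(320.4,205),.2566),"pred px",proj(S,[.6285,.0597,.2566]))
print("T tabtop px pred",proj(T,[.6285,.0597,.2566]), "rail-nozzle col", proj(T,[.669,.0618,.202]))
a=onz(S,(192.5,258.2),.1);b=onz(T,(354,229.8),.1);print("plunger",a,b,tri(S,(192.5,258.2),T,(354,229.8)))
ctrl.grip(0.0)
ctrl.movep([.43,-.22,.3],Rd(94)); w=snap("wrist"); pickle.dump(w,open("w4.pkl","wb"))
u=proj(w,(a+b)/2)[0]; print(u); u=u.astype(int)
g=w["color"].max(2); x0,y0=max(0,u[0]-60),max(0,u[1]-60); print(x0,y0)
m=np.zeros((600,800,3),np.uint8); q=w["color"][y0:y0+100,x0:x0+120,::-1]
m[:q.shape[0]*5,:q.shape[1]*5]=cv2.resize(q,None,fx=5,fy=5,interpolation=cv2.INTER_CUBIC)
# top: tab vs pointer
m[:250,600:]=cv2.resize(T["color"][150:200,246:286,::-1],(200,250),interpolation=cv2.INTER_CUBIC)
m[300:,600:]=cv2.resize(S["color"][195:255,305:345,::-1],(200,300),interpolation=cv2.INTER_CUBIC)
cv2.imwrite("pics/m7.png",m)
E
```

```text
tab top [0.6284 0.0626 0.2566] pred px [[319.4918 205.5511]]
T tabtop px pred [[265.6204 176.2209]] rail-nozzle col [[265.8694 168.6624]]
plunger [ 0.4801 -0.2286  0.1   ] [ 0.4798 -0.2337  0.1   ] (array([ 0.4805, -0.2311,  0.1021]), np.float64(0.004776439026233374))
[267.9094 232.9147]
207 172
```

View pics/m7.png

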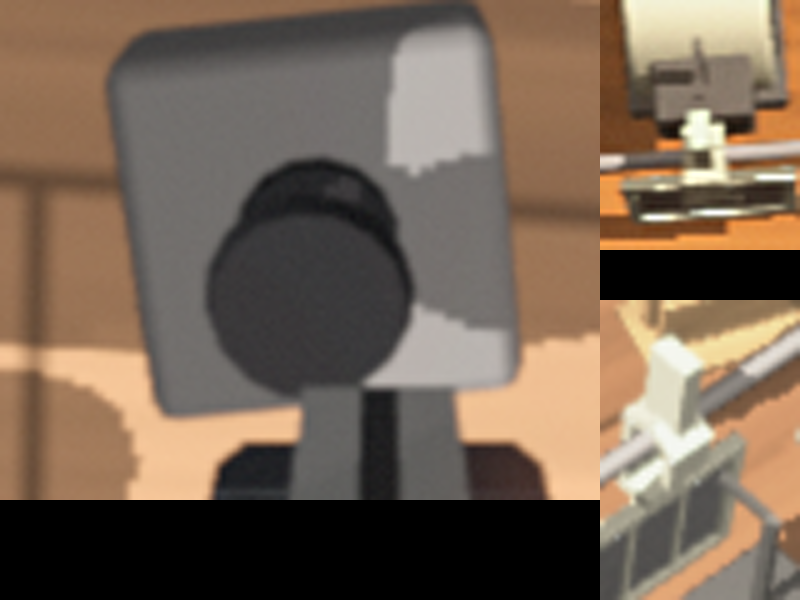

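Plunger head centre is at wrist pixel (269,232.4), which agrees with the other views. The filter is within about 2 mm of the nozzle line. Now I press: feel the contact first, then go 12 mm further.

```bash
python3 - <<'E'
from h import *
import pickle
np.set_printoptions(precision=4,suppress=True)
w=pickle.load(open("w4.pkl","rb")); t=onz(w,(269,232.4),.1); print(t)
ctrl.movep([t[0],t[1],.16],Rd(94)); ctrl.wait(.3); f0=get_obs()["contact_force"]
print(ctrl.move_l([t[0],t[1],.108],.02,threshold=2.0)); o=get_obs(); print("contact",o["tcp_pos"],o["contact_force"]-f0)
ctrl.move_l([t[0],t[1],.102],.02); ctrl.wait(.5); o=get_obs(); print("half",o["tcp_pos"],o["contact_force"]-f0,o["clock"],o["grip_width"])
s=snap("scene"); top=snap("top")
m=np.zeros((600,800,3),np.uint8)
m[:,:400]=cv2.resize(s["color"][245:305,175:215,::-1],(400,600),interpolation=cv2.INTER_CUBIC)
m[:300,400:]=cv2.resize(s["color"][:,:,::-1],(400,300)); m[300:,400:]=cv2.resize(s["color"][180:270,270:390,::-1],(400,300),interpolation=cv2.INTER_CUBIC)
cv2.imwrite("pics/m8.png",m)
E
```

```text
[ 0.4793 -0.2301  0.1   ]
True
contact [ 0.4793 -0.2301  0.1134] [ 0.3752 -0.8496  4.5384]
half [ 0.4794 -0.2301  0.1022] [-0.5133  0.3379  6.9645] 25.9417 0.0012042684866552889
```

View pics/m8.png

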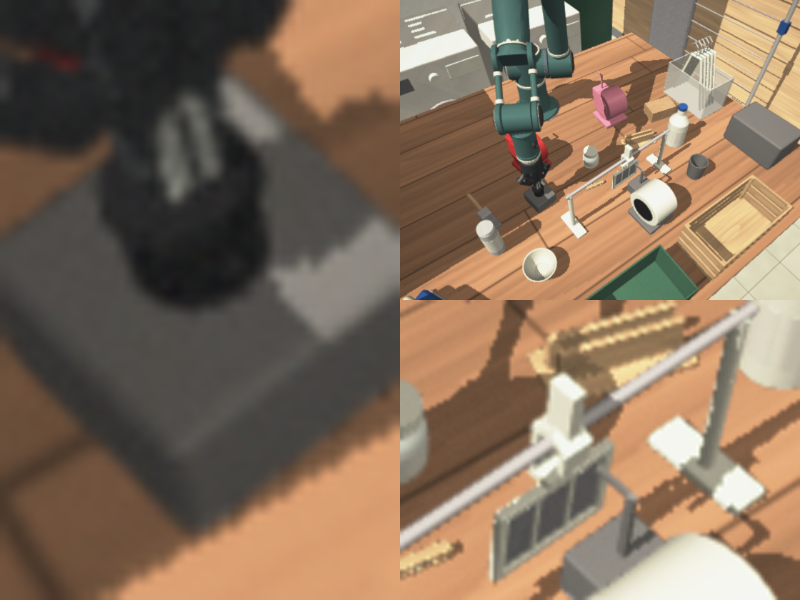

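The plunger is held half-way, with 7.0 N on the tool and the fingertips at 88 mm. The filter hangs still in front of the nozzle, so I hand it in.

```bash
python3 -c "
from h import *
print(get_obs()['contact_force']); print(ticket.job_done())"
```

```text
[-0.62898425  0.15939335  6.11364401]
the job is handed in; nothing more can be done
None
```

The job is handed in at about 26 s: the filter was hooked on well to one side, slid along and left hanging still within about 2 mm of the nozzle's centre line, and the plunger is held half pressed.

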